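# Hold the sprung bookend open for a book

### The job

I am about to put the red book back in the desk rack. First slide it flat across the desk, without lifting or tipping it, until it lies in the middle of the round green felt pad; then take the brass post of the sprung bookend, pull it out until the white pointer stands over the red clip, and finish while still holding it there with the gripper, since it springs shut if let go. Leave the shelved books standing and everything else on the desk where it is.

Things in the scene. Friction and masses are not known exactly. Their poses are not given: they have to be found in the camera images.
- book: the loose red hardback with two gold lines on its cover, lying flat on the desk: 160 (its x) by 112 (its y) by 30 mm high, 0.3 to 0.56 kg; origin at the centre of its underside. Its spine is its -y long side. Too wide to grip from above; it slides on the desk when pushed at a side.
- pad: round green felt pad, 200 mm across, with a white dot at its centre, flush with the desk (1 mm, it does not obstruct sliding). Origin at its centre. The book may lie on it at any turn.
- rack: fixed oak book rack: a board 300 (its x) by 130 (its y) by 12 mm thick with an upright end plate, 167 mm high over the desk, at its +x end. Origin at the centre of the board's underside, on the desk. The bookend slides along the rack's x, and is pulled open towards the rack's -x.
- bookend: grey sprung bookend, an upright plate 95 mm wide, its top 163 mm over the desk, carrying the brass post. Origin on the post's axis, 12 mm over the desk; axes as the rack's; the plate stands 15 mm to +x of it. Starts shut at rack x = +24 mm, slides up to 115 mm towards the rack's -x; a spring pulls it back with about 4 N when shut plus 60 N/m (some 8 N at 60 mm out); it does not stay by itself.
- post (a point): point on the axis of the bookend's brass post, 193 mm over the desk: the place to grip, from above. The post is round, 22 mm in diameter, free from 163 to 223 mm over the desk.
- pointer (a point): tip of the bookend's white pointer, which sticks out 58 mm to the rack's -y side level with the post's axis and moves with the bookend, 26 mm over the desk
- clip: red mark clip set on the dark rail along the rack's -y edge: 20 mm along the rack's x (its own x), 18 mm wide, 9 mm high, fixed for the run. Origin at the centre of its underside, 12 mm over the desk. The pointer passes just above it and is over the clip while within 10 mm of its centre along x. From the shut bookend it is 45 to 95 mm away towards the rack's -x.
- shelved0: blue book standing in the rack next to its end plate, 34 mm thick, 148 mm tall, origin at the centre of its foot; leave standing
- shelved1: ochre book standing in the middle of the rack's three, 30 mm thick, 140 mm tall, origin at the centre of its foot; leave standing
- shelved2: dark green book standing in the rack next to the bookend, 32 mm thick, 146 mm tall, origin at the centre of its foot; leave standing
- mug: blue mug, 80 mm wide, 92 mm high, origin at the centre of its foot; leave alone
- penpot: dark round pen pot, 72 mm wide, 95 mm high (pens to 150 mm), origin at the centre of its foot; leave alone
- stapler: blue and black stapler, 130 mm long (its x), 34 mm wide, 60 mm high, origin at the centre of its underside; leave alone
- paperweight: green glass paperweight, 68 mm wide, 45 mm high, origin at the centre of its foot; leave alone
- tape: grey tape dispenser, 120 mm long (its x), 50 mm wide, 78 mm high, origin at the centre of its underside; leave alone
Mind the look-alikes: they are no part of the job. Leave any pink look-alike of the shelved0 alone.

How it is judged:
By the outcome, as a careful person would: the job done as asked, in the order asked, and still so for the second after the job is handed in, while the arm keeps its last pose, push and grip.
It also fails if it takes over 48 s, if anything falls off the work surface, if the arm or the gripper's body presses on something with over 40 N, if the wrist force passes 120 N, or if a joint passes its speed limit or range.

### The arm

A 6-joint arm with a two-finger parallel gripper is mounted at the origin on the work surface. World frame = base frame: x ahead of the robot, y to its left, z up, the work surface at z = 0. Lengths are in m, angles in rad, forces in N, time in s.
With the tool pointing down it reaches from about 0.375 to 0.975 m from the base axis. Payload 3.8 kg.
Tool frame: the origin (TCP) lies midway between the tips of the shut fingers; the grasp point (between the pads) lies 19 mm behind it; z points along the fingers, y is the line along which they close (so a half turn about z gives the same grasp; the last joint's range is limited). The gripper opens to 85 mm and grips with 20 to 120 N. Pads are 22 mm wide; open, the fingers measure 114 mm over their backs; the gripper's body (76 mm by 85 mm) begins 54 mm behind the grasp point. The pads swing forward as they close: fully open they stand 13 mm farther back than shut.
Start: joints at [-1.169, 0.264, 1.604, -0, 1.274, -0.037], TCP at [0.287, -0.611, 0.231] pointing down, gripper open.
Joint ranges: [-2.63, 2.63], [-0.94, 2.18], [0.31, 2.57], [-1.31, 4.45], [0, 2.66], [-2.55, 2.55]. Speed limits (rad/s): [2.57, 2.57, 3.14, 3.14, 3.14, 3.14].

### API

Orientations are given as a rotation vector (axis times angle).
In Python, from workcell import bot, read_camera, camera_info, ticket gives the robot as it stands.
- The arm moves only by the tool servo_tool, never from a script. Its argument "targets" is a list of rows, each an object of numbers: "hand": the closure, from -1 (fully open) to 1 (shut); "x", "y", "z": the shift along the tool's x, y, z as a fraction of full scale; "roll": the turn about the tool's z as a fraction of full scale. In form: [{"hand": .., "x": .., "y": .., "z": .., "roll": ..}, ...]. A call has 1 to 10 rows; each row is the pose to reach, as a shift and turn from the pose commanded when the call began, along the tool's axes at that moment, turning the shorter way round; what a row does not reach only later rows make up. Full scale, the value 1, is 50 cm for a shift and 180 degrees for a turn. A row lasts 1/12 s, in which the tool goes at most 41.7 mm and 7.16 degrees, less where a joint would pass 70% of its speed; a pose out of reach is approached as far as the arm can. A call with a number of a shift or a turn outside -1 to 1 is refused whole. A call with a gripper value outside its range is refused whole. The fingers move at their own pace and stop on an object; "grip_force" is the grip in N (left out, the last holds). Time passes only in rows, so rows that repeat a pose let the fingers close. It gives the time, the measured TCP pose, the force, the opening and the grip force at its end, in the units of the state.
- bot.read_state(): the state, without advancing time (a new reading comes with each control period).
- read_camera(name): name is "scene" or "top" or "wrist"; returns the picture (384x512x3 uint8, red, green, blue); there is no depth.
- camera_info(name): a dict with "fx", "fy", "cx", "cy" (pixels), "eye" and "orientation" of the camera in the world; the wrist camera has in their place "T_tool_cam" (4x4, takes a point from camera to tool coordinates, whose origin is the TCP and whose axes are the flange's). Camera axes: x right, y down, z forward; pixel columns grow to the right and rows downward; lengths in m; the calibration is good to about 2 mm. The wrist camera is an equidistant fisheye: a pixel r from the principal point sees the ray r / f radians off the axis. A picture is of the moment at which its call begins: read the wrist's pose just before it. camera_info takes no time and is no camera call.
- ticket.finish_job(): hands the job in; it is judged then, once.
The state is a dict: "time": time; "q": joint angles; "joint_vel": joint speeds; "joint_torque": joint torques, N m; "tool_pos": TCP position; "tcp_rot": TCP orientation; "wrist_force": force on the tool from outside, world axes, zero at the start; "torque": the same for the moment, N m; "width": opening from 0.0 (shut) to 1.0 (fully open); "grip_force": force on a finger pad.
Only numpy, scipy, OpenCV 4.12 (cv2) and the standard library are available. Lean on these libraries where they do the work, as an engineer would, in place of code of your own. Each camera call takes 0.05 s, during which the arm holds its last target. There are 200 camera calls.

## Working session

There is one attempt and no reset: what is moved stays moved. The work goes in short steps, Python scripts to look and compute and a tool call to move; the robot and the scene stay as the last step left them, time stands still between calls to the robot, and variables do not carry over. Pictures are saved under pics/ and viewed, at most 10 in all, crops included, and the job is handed in when it is done.

Besides the shell and the picture viewer there is one more tool, called after "Request:" by a JSON object that holds its "op" and its "data". servo_tool: Moves the arm, as the interface text tells. Its arguments: {"type":"object","properties":{"targets":{"type":"array"},"grip_force":{"type":"number"}},"required":["targets"]}

```bash
mkdir -p pics; cat > h.py <<'E'
import numpy as np, cv2
from scipy.spatial.transform import Rotation as R
from workcell import bot, read_camera, camera_info, ticket
def rot(o):
    o=np.array(o,float)
    if o.shape==(3,3): return o
    return R.from_rotvec(o).as_matrix() if o.size==3 else R.from_quat(o).as_matrix()
def px2w(name,u,v,z):
    c=camera_info(name); d=rot(c["orientation"])@np.array([(u-c["cx"])/c["fx"],(v-c["cy"])/c["fy"],1])
    e=np.array(c["eye"]); return e+d*(z-e[2])/d[2]
def w2px(name,p):
    c=camera_info(name); q=rot(c["orientation"]).T@(np.array(p)-c["eye"]); return [c["fx"]*q[0]/q[2]+c["cx"],c["fy"]*q[1]/q[2]+c["cy"]]
def snap(name,f,crop=None,k=1):
    im=read_camera(name)[:,:,::-1]
    if crop: a,b,c,d=crop; im=im[b:d,a:c]
    cv2.imwrite("pics/"+f,cv2.resize(np.ascontiguousarray(im),None,fx=k,fy=k,interpolation=cv2.INTER_CUBIC))
E
python3 - <<'E'
from h import *
print(camera_info("top"));print(camera_info("scene"))
snap("top","t0.png",None,1.5);snap("scene","s0.png",None,1.5)
print(bot.read_state())
E
```

```text
{'fx': 436.53242016379244, 'fy': 436.53242016379244, 'cx': 261.5753175494826, 'cy': 177.22736359011182, 'eye': array([0.2969682 , 0.13864096, 1.4800413 ]), 'orientation': array([-2.16416627,  2.1156113 , -0.16549468])}
{'fx': 348.5435486687531, 'fy': 348.5435486687531, 'cx': 251.36704703206235, 'cy': 184.57410157729336, 'eye': array([1.12016626, 0.06065024, 0.75778288]), 'orientation': array([-1.80787336, -1.67773219,  0.67794184])}
{'time': 0.1, 'q': array([-1.16891426e+00,  2.64683276e-01,  1.60526896e+00,  2.30867190e-05,
        1.27369546e+00, -3.69113551e-02]), 'joint_vel': array([-0.00042274, -0.0012977 , -0.00493467, -0.00153311, -0.00143623,
       -0.00046537]), 'joint_torque': array([ 2.10215976e-04, -5.16707611e+01, -3.68590415e+01, -6.63799051e-05,
        6.29363189e-03, -1.62473947e-05]), 'tool_pos': array([ 0.28650683, -0.61043447,  0.23006582]), 'tcp_rot': array([-3.06431120e+00, -6.83287737e-01,  5.51362597e-04]), 'wrist_force': array([ 0.04196588,  0.11681299, -0.15851456]), 'torque': array([ 0.01775156, -0.05945751,  0.01408334]), 'grip_force': 0.0, 'width': 0.9978792836186928}
```

View pics/t0.png

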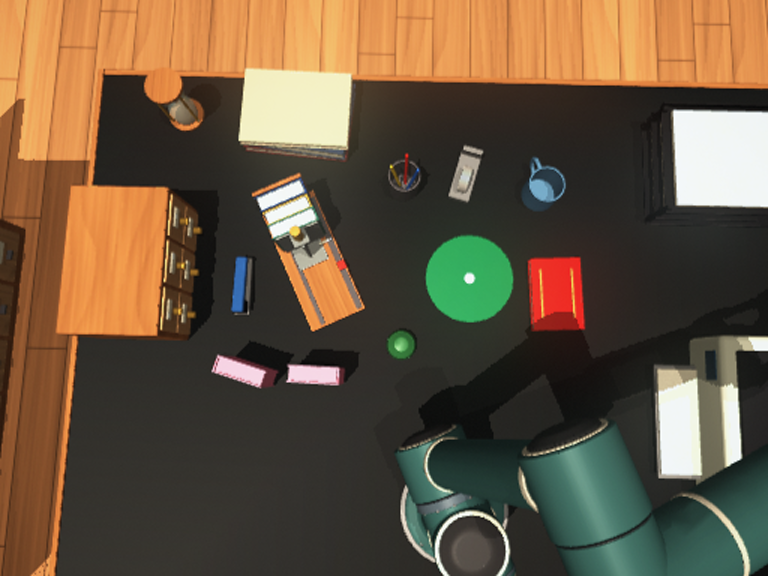

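View pics/s0.png

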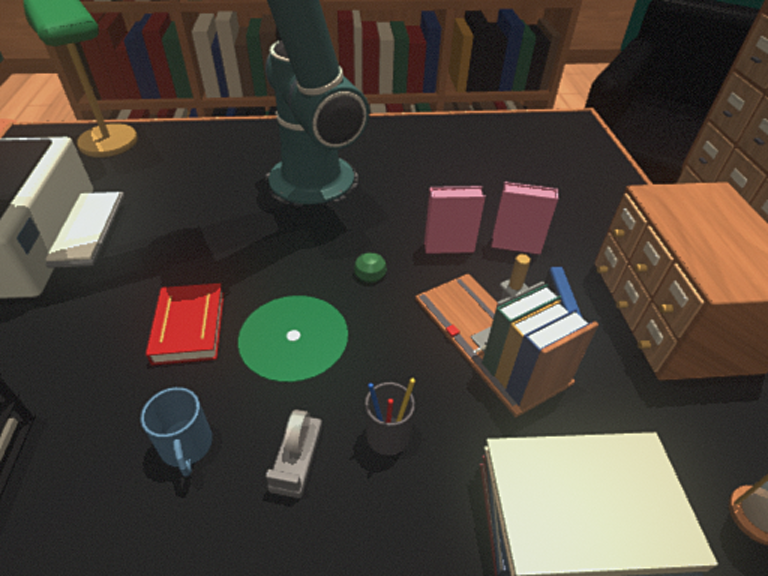

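The red book is at top-view (556,293) and the green pad is centred on its white dot at (469,278), both at 1.5x scale. The rack is at about (308,250), with the post at (295,232) and the clip at (342,266). The two pink blocks are the look-alikes. I'll enlarge both areas next.

```bash
python3 - <<'E'
from h import *
snap("top","t1.png",(270,140,400,230),6);snap("top","t2.png",(160,110,250,225),5)
for u,v in((313,185),(371,195),(200,170)): print(u,v,px2w("top",u,v,0).round(3))
E
```

```text
313 185 [ 0.506 -0.034  0.   ]
371 195 [ 0.476 -0.232  0.   ]
200 170 [0.549 0.355 0.   ]
```

View pics/t1.png

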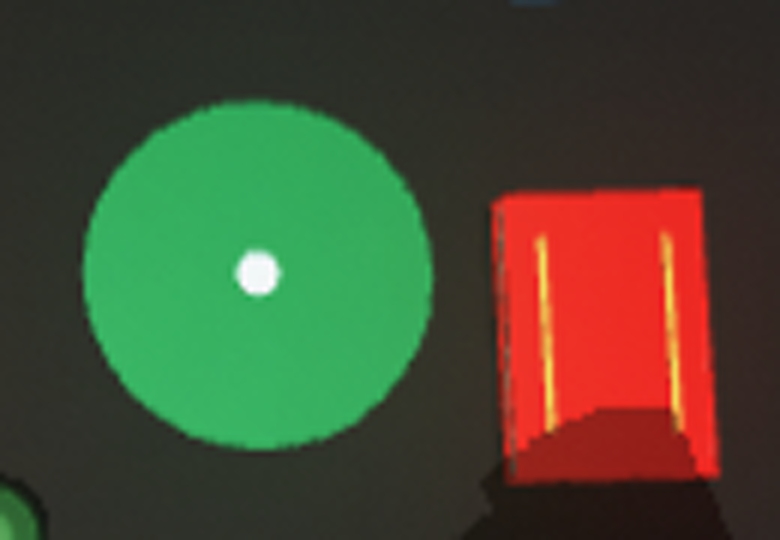

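View pics/t2.png

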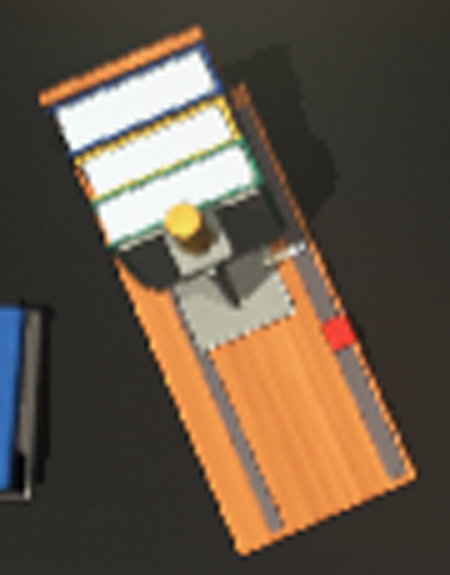

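The first crop shows the pad dot at (258,273) and the book's cover corners at about (504,194), (702,188), (719,475) and (512,483). The second shows the post top at (183,217), the pointer tip at (303,247) and the red clip centre at (340,333). The board's -x corners are at (415,475) and (240,553).

```bash
python3 - <<'E'
from h import *
f1=lambda u,v,z:px2w("top",(u+.5)/6-.5+270,(v+.5)/6-.5+140,z)
f2=lambda u,v,z:px2w("top",(u+.5)/5-.5+160,(v+.5)/5-.5+110,z)
pad=f1(258,273,.001)
P=np.array([f1(*p,.03) for p in((504,194),(702,188),(719,475),(512,483))])
print("pad",pad,"edges pad",[f1(*p,.001).round(3) for p in((82,275),(433,275),(258,100),(258,450))])
print("book",P.mean(0),P.round(3).tolist(),[np.linalg.norm(P[i]-P[(i+1)%4]).round(3) for i in range(4)])
ang=np.arctan2(*((P[0]+P[1]-P[2]-P[3])[[1,0]]));print("long axis deg",np.degrees(ang))
post=f2(183,217,.223);ptr=f2(303,247,.026);clip=f2(340,333,.021)
A=f2(415,475,.012);B=f2(240,553,.012);E1=f2(200,30,.167);E2=f2(42,102,.167)
print(post,ptr,clip,"|AB|",np.linalg.norm(A-B),"|E|",np.linalg.norm(E1-E2))
x=(E1+E2)/2-(A+B)/2;x[2]=0;print("len",np.linalg.norm(x));x/=np.linalg.norm(x);y=np.array([-x[1],x[0],0])
print("rack x",x,np.degrees(np.arctan2(x[1],x[0])))
o=(A+B)/2+.15*x
for n,p in(("post",post),("ptr",ptr),("clip",clip),("A",A),("B",B)): print(n,(p-o)@x,(p-o)@y)
# joint geometry
s=bot.read_state();T=R.from_rotvec(s["tcp_rot"]).as_matrix();print(T.round(3))
# other objects (base centre)
for n,u,v,z in(("mug",543,188,.05),("tape",466,173,.04),("penpot",404,177,.05),("pw",401,344,.02),("stapler",243,285,.03),("pinkA",243,371,.1),("pinkB",315,374,.1)): print(n,px2w("top",u/1.5,v/1.5,z).round(3))
E
```

```text
pad [ 0.50547567 -0.03214524  0.001     ] edges pad [array([0.502, 0.068, 0.001]), array([ 0.507, -0.132,  0.001]), array([ 0.606, -0.032,  0.001]), array([ 0.405, -0.033,  0.001])]
book [ 0.47167163 -0.22450417  0.03      ] [[0.549, -0.167, 0.03], [0.555, -0.278, 0.03], [0.395, -0.284, 0.03], [0.388, -0.17, 0.03]] [np.float64(0.111), np.float64(0.161), np.float64(0.115), np.float64(0.162)]
long axis deg 1.545164239995504
[0.56162432 0.33602984 0.223     ] [0.58418153 0.28459678 0.026     ] [0.52646783 0.25785144 0.021     ] |AB| 0.12817426483914557 |E| 0.10727656693225371
len 0.2917862466739016
rack x [0.90356611 0.42844869 0.        ] 25.36915059841066
post 0.023342297429346848 -0.0008759578337801093
ptr 0.021687803902702696 -0.057013731812575914
clip -0.041919348075149715 -0.05645255433933802
A -0.14992266709002786 -0.06408708576136762
B -0.1500773329099721 0.06408708576136767
[[ 0.905  0.425 -0.001]
 [ 0.425 -0.905  0.001]
 [ 0.    -0.001 -1.   ]]
mug [ 0.706 -0.193  0.05 ]
tape [ 0.74 -0.02  0.04]
penpot [0.725 0.121 0.05 ]
pw [0.351 0.12  0.02 ]
stapler [0.473 0.475 0.03 ]
pinkA [0.285 0.448 0.1  ]
pinkB [0.282 0.298 0.1  ]
```

```bash
python3 - <<'E'
from h import *
for p in((.2865,-.6104,.23),(.2865,-.6104,.0),(.46,-.32,.15)): print(p,np.round(w2px("top",p),0)*1.5,np.round(w2px("scene",p),0)*1.5)
for u,v in((655,366),(697,364),(700,478),(660,475)): print(px2w("top",u/1.5,v/1.5,0.05).round(3))
print(px2w("top",690/1.5,340/1.5,.2),px2w("top",690/1.5,340/1.5,.1))
snap("wrist","w0.png",None,1)
E
```

```text
(0.2865, -0.6104, 0.23) [790.5 382.5] [-51.  172.5]
(0.2865, -0.6104, 0.0) [727.5 381. ] [ 12. 267.]
(0.46, -0.32, 0.15) [618.  292.5] [109.5 267. ]
[ 0.315 -0.429  0.05 ]
[ 0.321 -0.52   0.05 ]
[ 0.084 -0.515  0.05 ]
[ 0.088 -0.431  0.05 ]
[ 0.36473515 -0.43969379  0.2       ] [ 0.37002927 -0.48487473  0.1       ]
```

View pics/w0.png

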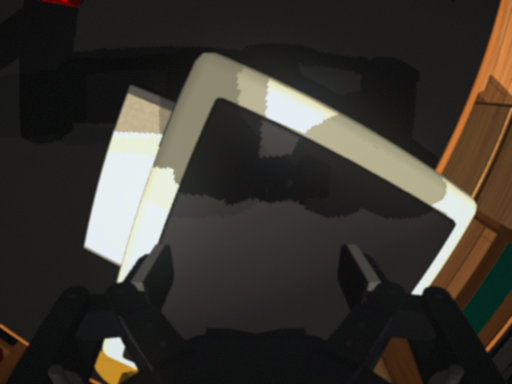

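The wrist view shows the gripper hovering over the printer, whose near corner is at about (210,60). I'll move to a point above and behind the book's spine side at this height, turning so the finger line runs along the book's long side.

Request:
{"op": "servo_tool", "data": {"targets": [{"hand":-1,"x":0.05,"y":-0.03,"z":-0.02,"roll":-0.035},{"hand":-1,"x":0.12,"y":-0.077,"z":-0.02,"roll":-0.075},{"hand":-1,"x":0.2,"y":-0.128,"z":-0.02,"roll":-0.115},{"hand":-1,"x":0.28,"y":-0.18,"z":-0.02,"roll":-0.155},{"hand":-1,"x":0.36,"y":-0.232,"z":-0.02,"roll":-0.195},{"hand":-1,"x":0.44,"y":-0.284,"z":-0.02,"roll":-0.235},{"hand":-1,"x":0.51,"y":-0.329,"z":-0.02,"roll":-0.27},{"hand":-1,"x":0.56,"y":-0.361,"z":-0.02,"roll":-0.31},{"hand":-1,"x":0.594,"y":-0.383,"z":-0.02,"roll":-0.345},{"hand":-1,"x":0.594,"y":-0.383,"z":-0.02,"roll":-0.369}]}}

```text
time: 1.08
tool_pos: [0.477, -0.3063, 0.2414]
tcp_rot: [-2.179, -2.262, -0.005]
wrist_force: [-0.9, -0.5, 0.4]
width: 0.997
grip_force: 0.0
```

Request:
{"op": "servo_tool", "data": {"targets": [{"hand":-1,"x":0,"y":0,"z":0,"roll":0},{"hand":-1,"x":0,"y":0,"z":0,"roll":0}]}}

```text
time: 1.25
tool_pos: [0.4744, -0.3112, 0.2413]
tcp_rot: [2.192, 2.25, -0.001]
wrist_force: [-0.3, -0.4, 0.1]
width: 0.999
grip_force: 0.0
```

```bash
cat >> h.py <<'E'
def st():
    s=bot.read_state();T=R.from_rotvec(s["tcp_rot"]).as_matrix()
    print("t",round(s["time"],2),"pos",s["tool_pos"].round(4),"xdeg",np.degrees(np.arctan2(T[1,0],T[0,0])).round(2),"z",T[:,2].round(3),"F",s["wrist_force"].round(1),"w",round(s["width"],3),"g",round(s["grip_force"],1),"q",s["q"].round(2)); return s,T
def todelta(goal,T,p):
    d=T.T@(np.array(goal)-p)/.5; print("delta xyz frac",d.round(4)); return d
E
python3 - <<'E'
from h import *
s,T=st();todelta((.474,-.3105,0),T,s["tool_pos"])
E
```

```text
t 1.25 pos [ 0.4744 -0.3112  0.2413] xdeg 91.5 z [-0. -0. -1.] F [-0.3 -0.4  0.1] w 0.999 g 0.0 q [-0.62  0.05  1.83 -0.    1.26 -0.65]
delta xyz frac [ 0.0017 -0.0005  0.4825]
```

Request:
{"op": "servo_tool", "data": {"targets": [{"hand":-1,"x":0,"y":0,"z":0.07,"roll":0},{"hand":-1,"x":0,"y":0,"z":0.15,"roll":0},{"hand":-1,"x":0,"y":0,"z":0.23,"roll":0},{"hand":-1,"x":0,"y":0,"z":0.3,"roll":0},{"hand":-1,"x":0,"y":0,"z":0.36,"roll":0},{"hand":-1,"x":0,"y":0,"z":0.41,"roll":0},{"hand":-1,"x":0,"y":0,"z":0.45,"roll":0},{"hand":-1,"x":0,"y":0,"z":0.47,"roll":0},{"hand":-1,"x":0,"y":0,"z":0.479,"roll":0},{"hand":-1,"x":0,"y":0,"z":0.479,"roll":0}]}}

```text
time: 2.08
tool_pos: [0.4735, -0.312, 0.0011]
tcp_rot: [-2.192, -2.248, 0.001]
wrist_force: [0.3, 0.1, 0.5]
width: 1.0
grip_force: 0.0
```

Request:
{"op": "servo_tool", "data": {"targets": [{"hand":-1,"x":0.01,"y":0,"z":0,"roll":0},{"hand":-1,"x":0.02,"y":0,"z":0,"roll":0},{"hand":-1,"x":0.028,"y":0,"z":0,"roll":0},{"hand":-1,"x":0.036,"y":0,"z":0,"roll":0},{"hand":-1,"x":0.044,"y":0,"z":0,"roll":0},{"hand":-1,"x":0.05,"y":0,"z":0,"roll":0},{"hand":-1,"x":0.05,"y":0,"z":0,"roll":0}]}}

```text
time: 2.67
tool_pos: [0.4742, -0.2864, 0.0025]
tcp_rot: [2.189, 2.251, 0.0]
wrist_force: [-0.2, -0.3, 0.9]
width: 1.001
grip_force: 0.5
```

```bash
cat >> h.py <<'E'
def red():
    im=read_camera("top");hsv=cv2.cvtColor(im,cv2.COLOR_RGB2HSV)
    m=((hsv[...,0]<6)|(hsv[...,0]>174))&(hsv[...,1]>170)&(hsv[...,2]>60)
    m[:,:262]=0;m[:140]=0;m[235:]=0
    n,l,s,c=cv2.connectedComponentsWithStats(m.astype(np.uint8));i=1+s[1:,4].argmax()
    pts=np.argwhere(l==i)[:,::-1].astype(np.float32)
    W=np.array([px2w("top",u,v,.03)[:2] for u,v in pts],np.float32)
    r=cv2.minAreaRect(W*1000);print("red rect (mm)",r,"n",len(pts)); return im
E
python3 - <<'E'
from h import *
st();im=red();cv2.imwrite("pics/t3.png",cv2.resize(im[130:240,260:420,::-1],None,fx=5,fy=5,interpolation=cv2.INTER_CUBIC))
E
```

```text
t 2.67 pos [ 0.4742 -0.2864  0.0025] xdeg 91.61 z [ 0.001 -0.001 -1.   ] F [-0.2 -0.3  0.9] w 1.001 g 0.5 q [-0.59  0.29  2.05 -0.    0.81 -0.62]
red rect (mm) ((472.92431640625, -217.90695190429688), (161.33676147460938, 118.9352035522461), 1.2993168830871582) n 1568
```

View pics/t3.png

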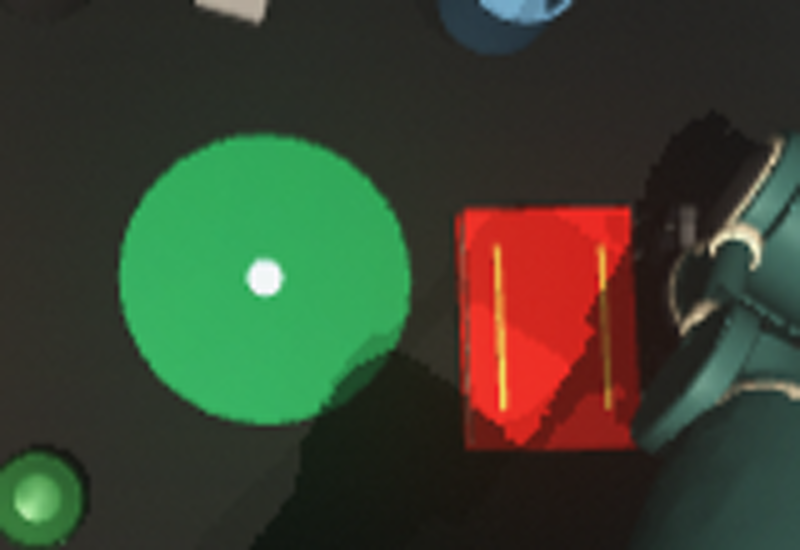

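The book has moved about 3 mm and both fingers are on the spine side, still parallel to it. I'll push on diagonally in stages.

Request:
{"op": "servo_tool", "data": {"targets": [{"hand":-1,"x":0.012,"y":0.002,"z":0.002,"roll":0},{"hand":-1,"x":0.03,"y":0.006,"z":0.002,"roll":0},{"hand":-1,"x":0.05,"y":0.01,"z":0.002,"roll":0},{"hand":-1,"x":0.07,"y":0.014,"z":0.002,"roll":0},{"hand":-1,"x":0.09,"y":0.018,"z":0.002,"roll":0},{"hand":-1,"x":0.11,"y":0.022,"z":0.002,"roll":0},{"hand":-1,"x":0.13,"y":0.026,"z":0.002,"roll":0},{"hand":-1,"x":0.15,"y":0.03,"z":0.002,"roll":0},{"hand":-1,"x":0.165,"y":0.033,"z":0.002,"roll":0},{"hand":-1,"x":0.175,"y":0.035,"z":0.002,"roll":0}]}}

```text
time: 3.55
tool_pos: [0.4886, -0.1972, 0.0006]
tcp_rot: [-2.189, -2.252, 0.0]
wrist_force: [-0.9, -4.2, 2.6]
width: 0.997
grip_force: 1.8
```

```bash
python3 - <<'E'
from h import *
st();red()
E
```

```text
t 3.55 pos [ 0.4886 -0.1972  0.0006] xdeg 91.61 z [-0.001  0.    -1.   ] F [-0.9 -4.2  2.6] w 0.997 g 1.8 q [-0.43  0.25  2.1   0.    0.79 -0.46]
red rect (mm) ((484.4025573730469, -129.75387573242188), (161.9643096923828, 115.54029846191406), 1.4207146167755127) n 1509
```

Request:
{"op": "servo_tool", "data": {"targets": [{"hand":-1,"x":0.015,"y":0.004,"z":0,"roll":0},{"hand":-1,"x":0.035,"y":0.01,"z":0,"roll":0},{"hand":-1,"x":0.055,"y":0.016,"z":0,"roll":0},{"hand":-1,"x":0.075,"y":0.022,"z":0,"roll":0},{"hand":-1,"x":0.095,"y":0.028,"z":0,"roll":0},{"hand":-1,"x":0.115,"y":0.034,"z":0,"roll":0},{"hand":-1,"x":0.135,"y":0.04,"z":0,"roll":0},{"hand":-1,"x":0.15,"y":0.044,"z":0,"roll":0},{"hand":-1,"x":0.162,"y":0.047,"z":0,"roll":0},{"hand":-1,"x":0.17,"y":0.05,"z":0,"roll":0}]}}

```text
time: 4.43
tool_pos: [0.5113, -0.1119, 0.0006]
tcp_rot: [-2.19, -2.252, 0.0]
wrist_force: [-1.0, -2.2, -1.4]
width: 0.998
grip_force: 0.9
```

```bash
python3 - <<'E'
from h import *
st();red()
E
```

```text
t 4.43 pos [ 0.5113 -0.1119  0.0006] xdeg 91.61 z [-0.001  0.    -1.   ] F [-1.  -2.2 -1.4] w 0.998 g 0.9 q [-0.26  0.24  2.11  0.    0.79 -0.29]
red rect (mm) ((509.4931640625, -44.02373123168945), (164.15606689453125, 108.27021026611328), 0.4958929717540741) n 1394
```

Request:
{"op": "servo_tool", "data": {"targets": [{"hand":-1,"x":0.01,"y":0,"z":0,"roll":0},{"hand":-1,"x":0.017,"y":0,"z":0,"roll":0},{"hand":-1,"x":0.022,"y":0,"z":0,"roll":0},{"hand":-1,"x":0.025,"y":0,"z":0,"roll":0},{"hand":-1,"x":0.025,"y":0,"z":0,"roll":0}]}}

```text
time: 4.9
tool_pos: [0.5111, -0.1002, 0.0009]
tcp_rot: [2.191, 2.251, 0.001]
wrist_force: [0.5, -0.5, -0.2]
width: 1.002
grip_force: 0.1
```

```bash
python3 - <<'E'
from h import *
st();im=red();cv2.imwrite("pics/t4.png",cv2.resize(im[145:225,262:382,::-1],None,fx=6,fy=6,interpolation=cv2.INTER_CUBIC))
E
```

```text
t 4.9 pos [ 0.5111 -0.1002  0.0009] xdeg 91.55 z [ 0.  0. -1.] F [ 0.5 -0.5 -0.2] w 1.002 g 0.1 q [-0.24  0.24  2.12  0.    0.79 -0.27]
red rect (mm) ((509.216064453125, -31.998950958251953), (162.70484924316406, 110.2315444946289), 1.3003877401351929) n 1378
```

View pics/t4.png

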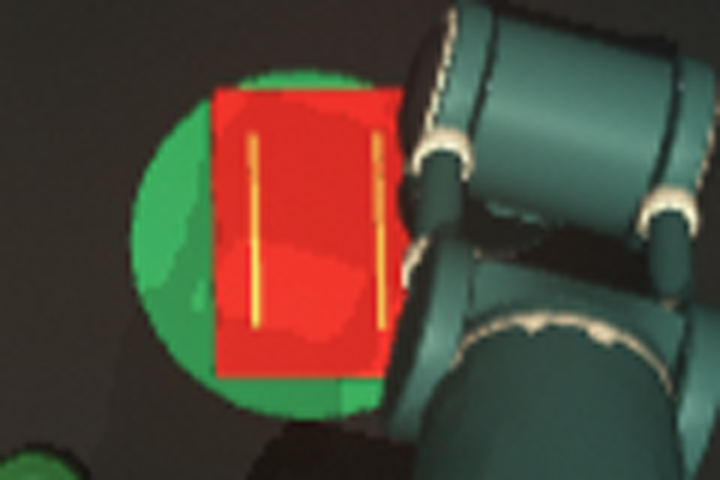

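The book's top and bottom edges are at v=88 and 378, and its gold lines are at u=253 and 380. That puts its centre about 2.5 mm short in y and 3 mm over in x. One small nudge, then I'll back off and rise.

Request:
{"op": "servo_tool", "data": {"targets": [{"hand":-1,"x":0.003,"y":-0.002,"z":0,"roll":0},{"hand":-1,"x":0.006,"y":-0.006,"z":0,"roll":0},{"hand":-1,"x":0.006,"y":-0.006,"z":0,"roll":0},{"hand":-1,"x":0.006,"y":-0.006,"z":0,"roll":0}]}}

```text
time: 5.28
tool_pos: [0.5081, -0.0975, 0.001]
tcp_rot: [2.191, 2.251, 0.0]
wrist_force: [0.4, -1.2, 1.5]
width: 1.0
grip_force: 0.7
```

Request:
{"op": "servo_tool", "data": {"targets": [{"hand":-1,"x":-0.03,"y":0,"z":0,"roll":0},{"hand":-1,"x":-0.08,"y":0,"z":-0.02,"roll":0},{"hand":-1,"x":-0.12,"y":0,"z":-0.08,"roll":0},{"hand":-1,"x":-0.15,"y":0,"z":-0.16,"roll":0},{"hand":-1,"x":-0.19,"y":0,"z":-0.24,"roll":0},{"hand":-1,"x":-0.25,"y":0,"z":-0.3,"roll":0},{"hand":-1,"x":-0.3,"y":0,"z":-0.32,"roll":0},{"hand":-1,"x":-0.3,"y":0,"z":-0.32,"roll":0}]}}

```text
time: 5.95
tool_pos: [0.5151, -0.253, 0.1665]
tcp_rot: [2.186, 2.241, 0.002]
wrist_force: [0.6, -0.4, 0.4]
width: 0.998
grip_force: 0.0
```

```bash
python3 - <<'E'
from h import *
st();im=red();cv2.imwrite("pics/t5.png",cv2.resize(im[145:225,262:382,::-1],None,fx=6,fy=6,interpolation=cv2.INTER_CUBIC))
for x,y in((0,0),(.08,.056),(.08,-.056),(-.08,.056),(-.08,-.056)):
  u,v=w2px("top",(.5055+x,-.0321+y,.03)); print(((u-262+.5)*6-.5).__round__(),((v-145+.5)*6-.5).__round__())
E
```

```text
t 5.95 pos [ 0.5151 -0.253   0.1665] xdeg 91.42 z [ 0.009 -0.006 -1.   ] F [ 0.6 -0.4  0.4] w 0.998 g 0.0 q [-0.5   0.12  1.9  -0.    1.11 -0.52]
red rect (mm) ((507.48114013671875, -32.271484375), (160.6446533203125, 111.57393646240234), 0.5771656632423401) n 1471
312 236
213 93
412 98
210 376
412 381
```

View pics/t5.png

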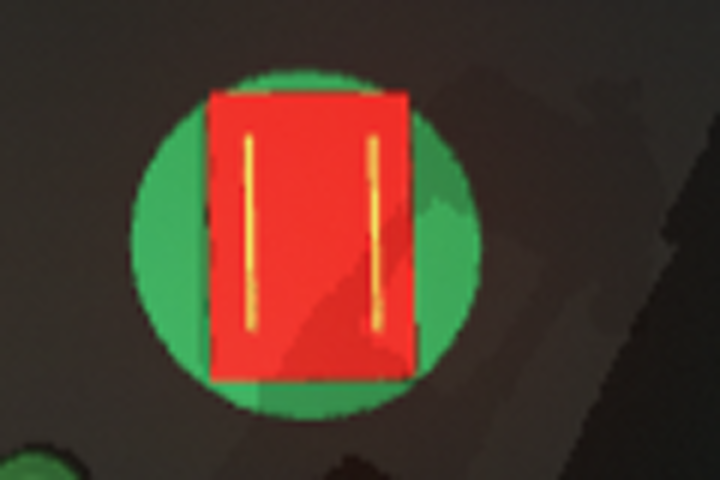

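The book is centred on the pad within about 2 mm: its corners are at about (210,92), (408,93), (415,377) and (210,381), against the ideal (213,93), (412,98), (412,381) and (210,376). Now the post, rising first and settling.

Request:
{"op": "servo_tool", "data": {"targets": [{"hand":-1,"x":0,"y":0,"z":-0.07,"roll":-0.035},{"hand":-1,"x":0,"y":0,"z":-0.15,"roll":-0.07},{"hand":-1,"x":0,"y":0,"z":-0.22,"roll":-0.105},{"hand":-1,"x":0,"y":0,"z":-0.26,"roll":-0.133},{"hand":-1,"x":0,"y":0,"z":-0.26,"roll":-0.133},{"hand":-1,"x":0,"y":0,"z":-0.26,"roll":-0.133},{"hand":-1,"x":0,"y":0,"z":-0.26,"roll":-0.133}]}}

```text
time: 6.58
tool_pos: [0.511, -0.2461, 0.2883]
tcp_rot: [-1.675, -2.653, -0.0]
wrist_force: [-0.2, 0.2, -0.5]
width: 1.0
grip_force: 0.0
```

```bash
python3 - <<'E'
from h import *
s,T=st();todelta((.5615,.336,.295),T,s["tool_pos"])
E
```

```text
t 6.58 pos [ 0.511  -0.2461  0.2883] xdeg 115.48 z [-0.004  0.002 -1.   ] F [-0.2  0.2 -0.5] w 1.0 g 0.0 q [-0.49  0.03  1.76  0.    1.35 -0.94]
delta xyz frac [ 1.0075  0.592  -0.011 ]
```

Request:
{"op": "servo_tool", "data": {"targets": [{"hand":-1,"x":0.03,"y":0.018,"z":-0.01,"roll":0},{"hand":-1,"x":0.09,"y":0.053,"z":-0.01,"roll":0},{"hand":-1,"x":0.16,"y":0.094,"z":-0.01,"roll":0},{"hand":-1,"x":0.23,"y":0.135,"z":-0.01,"roll":0},{"hand":-1,"x":0.3,"y":0.176,"z":-0.01,"roll":0},{"hand":-1,"x":0.37,"y":0.217,"z":-0.01,"roll":0},{"hand":-1,"x":0.44,"y":0.258,"z":-0.01,"roll":0},{"hand":-1,"x":0.5,"y":0.294,"z":-0.01,"roll":0},{"hand":-1,"x":0.56,"y":0.329,"z":-0.01,"roll":0},{"hand":-1,"x":0.6,"y":0.353,"z":-0.01,"roll":0}]}}

```text
time: 7.42
tool_pos: [0.5401, 0.1025, 0.2923]
tcp_rot: [-1.672, -2.653, 0.004]
wrist_force: [0.1, -0.2, -0.0]
width: 0.997
grip_force: 0.0
```

Request:
{"op": "servo_tool", "data": {"targets": [{"hand":-1,"x":0.06,"y":0.035,"z":0,"roll":0},{"hand":-1,"x":0.13,"y":0.076,"z":0,"roll":0},{"hand":-1,"x":0.2,"y":0.117,"z":0,"roll":0},{"hand":-1,"x":0.27,"y":0.158,"z":0,"roll":0},{"hand":-1,"x":0.33,"y":0.194,"z":0,"roll":0},{"hand":-1,"x":0.375,"y":0.22,"z":0,"roll":0},{"hand":-1,"x":0.4,"y":0.235,"z":0,"roll":0},{"hand":-1,"x":0.407,"y":0.239,"z":0,"roll":0},{"hand":-1,"x":0.407,"y":0.239,"z":0,"roll":0},{"hand":-1,"x":0.407,"y":0.239,"z":0,"roll":0}]}}

```text
time: 8.25
tool_pos: [0.562, 0.3331, 0.2946]
tcp_rot: [-1.677, -2.656, 0.004]
wrist_force: [-1.6, -0.9, 0.4]
width: 1.002
grip_force: 0.0
```

```bash
python3 - <<'E'
from h import *
s,T=st();todelta((.5615,.336,.174),T,s["tool_pos"])
snap("wrist","w1.png",None,1.2)
c=camera_info("wrist");M=np.array(c["T_tool_cam"])
for z in(.223,.193):
  p=T.T@(np.array([.5615,.336,z])-s["tool_pos"]);q=M[:3,:3].T@(p-M[:3,3]);th=np.arctan2(np.hypot(q[0],q[1]),q[2]);ph=np.arctan2(q[1],q[0]);print(z,((c["cx"]+c["fx"]*th*np.cos(ph))*1.2).round(),((c["cy"]+c["fy"]*th*np.sin(ph))*1.2).round())
E
```

```text
t 8.25 pos [0.562  0.3331 0.2946] xdeg 115.47 z [-0.002 -0.002 -1.   ] F [-1.6 -0.9  0.4] w 1.002 g 0.0 q [ 0.5   0.19  1.57 -0.    1.38  0.05]
delta xyz frac [0.0059 0.0022 0.2411]
0.223 307.0 243.0
0.193 307.0 230.0
```

View pics/w1.png

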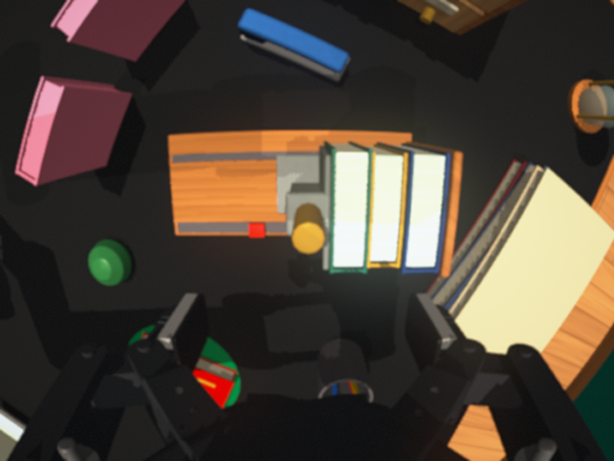

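The wrist view shows the post top at (308,238), which matches the predicted (307,243), and the finger line lies along the rack. I'll descend and grip.

Request:
{"op": "servo_tool", "data": {"targets": [{"hand":-1,"x":0.006,"y":0.002,"z":0.05,"roll":0},{"hand":-1,"x":0.006,"y":0.002,"z":0.1,"roll":0},{"hand":-1,"x":0.006,"y":0.002,"z":0.15,"roll":0},{"hand":-1,"x":0.006,"y":0.002,"z":0.19,"roll":0},{"hand":-1,"x":0.006,"y":0.002,"z":0.22,"roll":0},{"hand":-1,"x":0.006,"y":0.002,"z":0.235,"roll":0},{"hand":-1,"x":0.006,"y":0.002,"z":0.241,"roll":0},{"hand":-1,"x":0.006,"y":0.002,"z":0.241,"roll":0},{"hand":-1,"x":0.006,"y":0.002,"z":0.241,"roll":0}]}}

```text
time: 9.05
tool_pos: [0.5629, 0.3373, 0.1767]
tcp_rot: [1.677, 2.655, 0.003]
wrist_force: [0.4, 0.7, -0.4]
width: 0.999
grip_force: 0.0
```

Request:
{"op": "servo_tool", "data": {"targets": [{"hand":0,"x":0,"y":0,"z":0,"roll":0},{"hand":0.3,"x":0,"y":0,"z":0,"roll":0},{"hand":1,"x":0,"y":0,"z":0,"roll":0},{"hand":1,"x":0,"y":0,"z":0,"roll":0},{"hand":1,"x":0,"y":0,"z":0,"roll":0},{"hand":1,"x":0,"y":0,"z":0,"roll":0},{"hand":1,"x":0,"y":0,"z":0,"roll":0},{"hand":1,"x":0,"y":0,"z":0,"roll":0}], "grip_force": 60}}

```text
time: 9.72
tool_pos: [0.561, 0.3372, 0.1759]
tcp_rot: [-1.675, -2.656, 0.003]
wrist_force: [-4.6, -1.7, 5.7]
width: 0.241
grip_force: 59.1
```

```bash
python3 - <<'E'
from h import *
s,T=st();print((T.T@np.array([.90357,.42845,0])).round(3))
E
```

```text
t 9.72 pos [0.561  0.3372 0.1759] xdeg 115.51 z [-0.002 -0.001 -1.   ] F [-4.6 -1.7  5.7] w 0.241 g 59.1 q [0.5  0.27 1.71 0.   1.17 0.06]
[-0.003  1.    -0.002]
```

Gripped: the opening is about 21 mm and the grip 59 N. The pull runs along tool -y for 64.5 mm.

Request:
{"op": "servo_tool", "data": {"targets": [{"hand":1,"x":0,"y":-0.008,"z":0,"roll":0},{"hand":1,"x":0,"y":-0.024,"z":0,"roll":0},{"hand":1,"x":0,"y":-0.044,"z":0,"roll":0},{"hand":1,"x":0,"y":-0.064,"z":0,"roll":0},{"hand":1,"x":0,"y":-0.084,"z":0,"roll":0},{"hand":1,"x":0,"y":-0.102,"z":0,"roll":0},{"hand":1,"x":0,"y":-0.116,"z":0,"roll":0},{"hand":1,"x":0,"y":-0.125,"z":0,"roll":0},{"hand":1,"x":0,"y":-0.129,"z":0,"roll":0},{"hand":1,"x":0,"y":-0.129,"z":0,"roll":0}]}}

```text
time: 10.55
tool_pos: [0.5053, 0.3108, 0.1759]
tcp_rot: [1.675, 2.655, 0.007]
wrist_force: [5.7, 3.3, -2.6]
width: 0.245
grip_force: 59.3
```

Request:
{"op": "servo_tool", "data": {"targets": [{"hand":1,"x":0,"y":0,"z":0,"roll":0},{"hand":1,"x":0,"y":0,"z":0,"roll":0},{"hand":1,"x":0,"y":0,"z":0,"roll":0},{"hand":1,"x":0,"y":0,"z":0,"roll":0}]}}

```text
time: 10.88
tool_pos: [0.5058, 0.311, 0.1759]
tcp_rot: [1.675, 2.655, 0.008]
wrist_force: [7.0, 4.1, -1.5]
width: 0.243
grip_force: 59.3
```

```bash
python3 - <<'E'
from h import *
s,T=st();print("moved",(s["tool_pos"]-[.561,.3372,.1759])@[.90357,.42845,0])
a=read_camera("top")[110:225,160:250,::-1];b=read_camera("scene")[170:285,270:410,::-1]
f=lambda i,k:cv2.resize(np.ascontiguousarray(i),None,fx=k,fy=k,interpolation=cv2.INTER_CUBIC)
cv2.imwrite("pics/f.png",np.hstack([f(a,3.4),f(b,3.4)]))
red()
E
```

```text
t 10.88 pos [0.5058 0.311  0.1759] xdeg 115.5 z [ 0.005  0.003 -1.   ] F [ 7.   4.1 -1.5] w 0.243 g 59.3 q [0.51 0.15 1.85 0.   1.14 0.06]
moved -0.061155585228811475
red rect (mm) ((507.48114013671875, -32.271484375), (160.6446533203125, 111.57393646240234), 0.5771656632423401) n 1461
```

View pics/f.png

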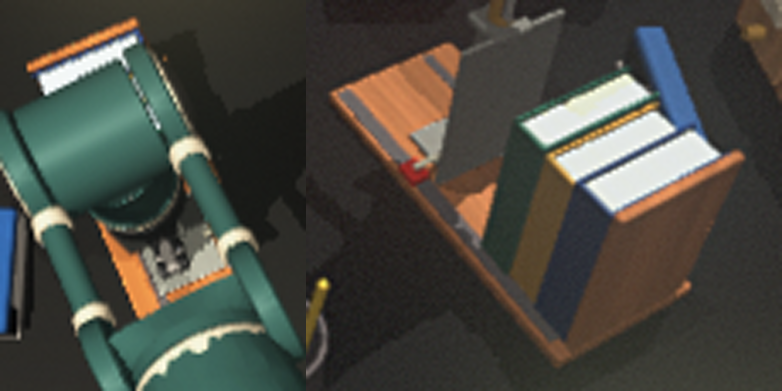

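The right half shows the white pointer ending at about (424,163), at the clip's near edge; the clip is at (414,171). All three shelved books are standing. The pull is about 4 mm short of centre, so I'll pull that much more and then check by projection.

Request:
{"op": "servo_tool", "data": {"targets": [{"hand":1,"x":0,"y":-0.004,"z":0,"roll":0},{"hand":1,"x":0,"y":-0.008,"z":0,"roll":0},{"hand":1,"x":0,"y":-0.008,"z":0,"roll":0},{"hand":1,"x":0,"y":-0.008,"z":0,"roll":0},{"hand":1,"x":0,"y":-0.008,"z":0,"roll":0},{"hand":1,"x":0,"y":-0.008,"z":0,"roll":0}]}}

```text
time: 11.53
tool_pos: [0.5022, 0.3093, 0.1759]
tcp_rot: [1.675, 2.655, 0.008]
wrist_force: [7.8, 4.9, -1.6]
width: 0.243
grip_force: 59.4
```

```bash
python3 - <<'E'
from h import *
s,T=st()
x=np.array([.90357,.42845,0]);y=np.array([-x[1],x[0],0])
clip=np.array([.5265,.2579,.021]);post=np.array([.5616,.3360,0])
o=post-.0237*x
print("tcp rack x",(s["tool_pos"]-o)@x,"clip",(clip-o)@x)
im=read_camera("scene")
hsv=cv2.cvtColor(im,cv2.COLOR_RGB2HSV);c=w2px("scene",clip);print("clip px",np.round(c,1))
m=((hsv[...,0]<7)|(hsv[...,0]>173))&(hsv[...,1]>150)&(hsv[...,2]>80)
vv,uu=np.nonzero(m);k=(abs(uu-c[0])<20)&(abs(vv-c[1])<20);print("red",uu[k].min(),uu[k].max(),vv[k].min(),vv[k].max(),uu[k].mean(),vv[k].mean())
u0,v0=int(c[0])-6,int(c[1])-9
g=im.min(2)[v0:v0+18,u0:u0+22];print(u0,v0);print("\n".join(" ".join("RR " if m[v0+i,u0+j] else f"{g[i,j]:3d}" for j in range(22)) for i in range(18)))
for dx in(-.01,-.005,0,.005,.01):
  print(dx,[np.round(w2px("scene",np.append((clip+dx*x+(yy+.0565)*y)[:2],.026)),1).tolist() for yy in(-.058,-.045)])
E
```

```text
t 11.53 pos [0.5022 0.3093 0.1759] xdeg 115.5 z [ 0.005  0.003 -1.   ] F [ 7.8  4.9 -1.6] w 0.243 g 59.4 q [0.51 0.14 1.85 0.   1.14 0.06]
tcp rack x -0.041357530784754744 clip -0.04147705890661999
clip px [300.7 219.3]
red 297 305 218 224 301.1794871794872 220.6153846153846
294 210
101  93  85  86  83  72  55  96 153 150 145 144 143 145 142  86  59  54  60  58  61  61
103 100  96  86  85  82  72  56 103 150 148 144 145 146 144  78  53  59  62  59  63  58
103 103  99  92  87  89  85  72  65 104 145 149 149 148 139  66  52  59  59  60  59  58
103 101 101 100  92  84  86  82  72  66 114 149 149 146 119  62  55  60  60  62  61  63
103 106 104 101 100  92  86  84  76  49  71 121 149 145 112  64  58  61  62  62  62  59
 83 104 103 106 104 103  93  82  85  86  93 108 139 122  81  56  60  61  62  59  59  60
 55  64  77 101 105 104  92  80 121 142 139 114  88  88  62  58  62  60  58  59  62  60
 50  55  55  70  67  68  72 130 143 122 102  86  55  55  57  61  59  59  58  60  60  60
 41  52  52  48 RR  RR  RR   73  77  71  58  54  50  45  60  61  60  61  62  61  63  58
 38  43  49 RR  RR  RR  
[... 258 characters left out ...]
1 RR  RR  RR  RR  RR  RR  RR   42  58  59  57  51  50  47  46  47  50
 35  32  35  40  41  40 RR  RR  RR  RR   46  62  62  58  54  48  43  42  48  49  46  45
 33  32  34  36  44  43  42 RR   45  61  64  63  64  62  57  50  45  43  46  47  47  45
 31  32  31  35  32  39  44  50  54  58  63  61  63  62  61  55  53  53  52  47  46  46
 28  36  28  32  36  35  40  41  54  52  59  63  62  61  63  57  55  56  54  53  52  54
 33  34  32  28  31  32  34  41  45  52  55  64  63  64  64  58  55  55  51  54  57  58
-0.01 [[298.3, 215.9], [302.2, 214.1]]
-0.005 [[299.4, 217.1], [303.2, 215.3]]
0 [[300.5, 218.3], [304.3, 216.5]]
0.005 [[301.5, 219.6], [305.4, 217.8]]
0.01 [[302.6, 220.8], [306.5, 219.0]]
```

The pointer tip is observed at about (301,217), against (300.5,218.3) predicted for dead centre, so it stands over the clip. The arm is steady and still gripping, so I'm handing in.

```bash
python3 -c "
from h import *
print(ticket.finish_job())"
```

```text
the job is handed in; nothing more can be done
None
```

The red book lies centred on the green pad to within about 2 mm, the bookend's pointer is held within about 2 mm of the red clip's centre with the post still gripped, the three shelved books are standing, and I handed the job in at about 11.5 s.

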